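Charge the ball pan and show it to the inspection camera

ROBOT

A 6-joint arm with a two-finger parallel gripper is mounted at the origin on the work surface. World frame = base frame: x ahead of the robot, y to its left, z up, the work surface at z = 0. Lengths are in mm, angles in rad, forces in N, time in s.
With the tool pointing down it reaches from about 325 to 925 mm from the base axis. Payload 3.1 kg.
Tool frame: the origin (TCP) lies between the finger pads; the fingertips stand 25 mm ahead of it and the grasp point (between the pads) lies 6 mm ahead of it (env.tips_ahead is the distance from the TCP to the fingertips, in mm); z points along the fingers, y is the line along which they close (so a half turn about z gives the same grasp; the last joint's range is limited). The gripper opens to 85 mm and grips with 20 to 120 N. Pads are 22 mm wide; open, the fingers measure 114 mm over their backs; the gripper's body (76 mm by 85 mm) begins 54 mm behind the grasp point. The pads swing forward as they close: fully open they stand 13 mm farther back than shut.
Start: joints at [1.182, 0.217, 1.613, -0, 1.311, -0.112], TCP at [170.78, 601.227, 256.3] pointing down, gripper open.
Joint ranges: [-2.75, 2.75], [-0.78, 2.1], [0.31, 2.55], [-1.13, 4.27], [0.13, 2.63], [-2.58, 2.58]. Speed limits (rad/s): [2.79, 2.79, 3.14, 3.14, 3.14, 3.14].

INTERFACE

Orientations are given as a unit quaternion [x, y, z, w].
In Python, from bench import env gives the robot as it stands.
- The arm moves only by the tool drive_tool, never from a script. Its argument "targets" is text: rows parted by semicolons, each of 6 numbers parted by spaces: the shift along the world's x, y, z in mm, then the turn, a rotation vector about the world's x, y, z in units of 6 degrees (1.0 is 6 degrees). A call has 1 to 12 rows; each row is the pose to reach, as a shift and turn from the pose commanded when the call began; what a row does not reach only later rows make up. A row lasts 1/12 s, in which the tool goes at most 41.7 mm and 7.16 degrees, less where a joint would pass 70% of its speed; a pose out of reach is approached as far as the arm can. A call with a gripper value outside its range is refused whole. "fingers" is the opening, from 0 (shut) to 1 (fully open), set as the call begins (left out, the last holds). The fingers move at their own pace and stop on an object; "force" is the grip in N (left out, the last holds). Time passes only in rows, so rows that repeat a pose let the fingers close. It gives the time, the measured TCP pose, the force, the opening and the grip force at its end, in the units of the state.
- env.get_state(): the state, without advancing time (a new reading comes with each control period).
- env.snapshot(name): name is "scene" or "top" or "wrist"; returns (picture, depth): 480x640x3 uint8, blue, green, red; 480x640 float32, mm along the optical axis (not along the pixel's ray), 0 where there is no reading.
- env.calibration(name): a dict with "K" (3x3 intrinsics, pixels), "xyz" and "attitude" of the camera in the world; the wrist camera has in their place "T_tool_cam" (4x4, takes a point from camera to tool coordinates, whose origin is the TCP and whose axes are the flange's). Camera axes: x right, y up, looking along -z (the intrinsics and any distortion apply to the point x, -y, -z); pixel columns grow to the right and rows downward; lengths in mm; the calibration is good to about 2 mm. A picture is of the moment at which its call begins: read the wrist's pose just before it. calibration takes no time and is no camera call.
- env.sign_off(): hands the job in; it is judged then, once.
Trained networks look in the newest picture that a camera, given by its name, has taken for a name from the list of things; names that differ only in an ending like _2 or _b are one class to them, and where a whole thing is asked for, a point or a joint stands for the part that bears it (a point fixed in the world has none). Each returns a list of dicts, best first, with "confidence" (0 to 1); they miss things now and then, are a little off and sometimes report something else, mostly with a low value. They report only what shows in the picture. A call takes as long as a camera call. They do not tell look-alikes from the thing itself.
- env.search_frame(camera, thing): "location" ([column, row] in pixels, amid what is visible of it).
- env.trace(camera, thing): "region" (480x640 bool, what is visible of it) and "location" ([column, row] in pixels, amid what is visible of it).
- env.landmark_of(camera, thing): "location" ([column, row] in pixels: a listed point, or the origin of a listed thing).
The state is a dict: "time": time; "joints": joint angles; "qvel": joint speeds; "joint_efforts": joint torques, N m; "position": TCP position; "orientation": TCP orientation; "ft_force": force on the tool from outside, world axes, zero at the start; "moment": the same for the moment, N m; "opening": finger opening in mm; "grip_force": force on a finger pad.
Only numpy, scipy, OpenCV 4.12 (cv2) and the standard library are available. Lean on these libraries where they do the work, as an engineer would, in place of code of your own. Each camera call takes 0.05 s, during which the arm holds its last target. There are 200 camera calls.

TASK

Pour all six steel grinding balls from the orange beaker into the blue pan while the pan stands in its nest, and stand the empty beaker upright on the bench again. Then lift the pan out of the nest and show it to the black inspection camera: its middle at lens height, 20 cm straight in front of the lens, a short end towards the lens and the mouth leaning 25 degrees towards the lens, with every ball still in it. Finish while holding it still there; do not put it down, and leave the bottle, flask and tube rack alone.

Things in the scene. Friction and masses are not known exactly. Their poses are not given: they have to be found in the camera images.
- beaker: Orange plastic beaker, loose, open on top, tapered: 78 mm tall, outer diameter 48 mm at the foot widening evenly to 62 mm at the rim, wall 3 mm, bottom 5 mm thick, about 90 g. Stands on the bench and holds the six balls at the start. Origin: centre of its underside; z points up out of its mouth.
- beaker_rim (a point): Centre of the beaker's mouth, 78 mm above its underside.
- pan: Blue plastic ball pan, loose, an open-topped rectangular box: 62 mm wide (its x) by 96 mm long (its y) by 55 mm tall (z), walls and floor 3 mm, 110 to 210 g empty. Starts empty and upright in the aluminium nest. Origin: centre of its underside; z points up out of its mouth. It is the same either way round.
- pan_mid (a point): Middle of the pan: on its centre line, 27.5 mm above its underside (half its height).
- nest: Aluminium nest fixed to the bench: a plate 94 mm (x) by 130 mm (y), 5 mm thick, with a low lip around the pan, lip top 11 mm above the bench, 4 mm of play around the pan lengthways and crosswise. The pan stands on the plate, 5 mm above the bench, with axes parallel to the nest's. Origin: centre of the underside; z up.
- camera: Black inspection camera on a post and foot, fixed to the bench to the right of the work. It looks level along its own -x. Lens front: 3 mm ahead of the origin, 200 mm above the bench. The head, with a white light bar above and below the lens, is 66 mm wide, reaches 76 mm behind the origin and up to 235 mm above the bench. Origin: on the bench below the lens; z up.
- spot (a point): Where the pan's middle is to be shown (nothing visible): on the lens axis, 200 mm in front of the camera's origin, 200 mm above the bench. Its axes give the pan's attitude: z as the pan's z (mouth leaning 25 degrees from upright towards the lens), x level and across the sight line as the pan's x (short side), either way round, y as the pan's length.
- bottle: Bystander: squat reagent bottle with a blue cap, 56 mm diameter, 110 mm tall. Origin: centre of its underside.
- rack: Bystander: white tube rack with orange-capped tubes, 70 by 160 mm, 76 mm tall. Origin: centre of its underside.
- flask: Bystander: conical glass flask with a red stopper, 80 mm diameter at the foot, 113 mm tall. Origin: centre of its underside.
- ball0_center (a point): Centre of a steel grinding ball, 18 mm diameter, 24 g, one of six alike, all lying in the beaker at the start in two layers of three (the top layer about 33 mm above the beaker's underside).
- ball1_center (a point): Centre of a steel grinding ball, 18 mm diameter, 24 g.
- ball2_center (a point): Centre of a steel grinding ball, 18 mm diameter, 24 g.
- ball3_center (a point): Centre of a steel grinding ball, 18 mm diameter, 24 g.
- ball4_center (a point): Centre of a steel grinding ball, 18 mm diameter, 24 g.
- ball5_center (a point): Centre of a steel grinding ball, 18 mm diameter, 24 g.
Things that resemble listed ones, but are neither listed nor needed, are in the scene too. There is more than one size of the pan; the one meant has the size given above.

How it is judged (in metres and radians):
On the way, in this order (a step that is already met when the one before it is completed fails the run):
1. the beaker is held in the gripper, off the bench (height (world z) of beaker above 0.03 m and contact force between beaker and the fingers above 0.5 N), for 0.2 s.
2. all six balls are in the pan while it stands in the nest (x of ball0_center in the frame of pan between -0.031 and 0.031 m and y of ball0_center in the frame of pan between -0.048 and 0.048 m and z of ball0_center in the frame of pan between 0 and 0.05 m and x of ball1_center in the frame of pan between -0.031 and 0.031 m and y of ball1_center in the frame of pan between -0.048 and 0.048 m and z of ball1_center in the frame of pan between 0 and 0.05 m and x of ball2_center in the frame of pan between -0.031 and 0.031 m and y of ball2_center in the frame of pan between -0.048 and 0.048 m and z of ball2_center in the frame of pan between 0 and 0.05 m and x of ball3_center in the frame of pan between -0.031 and 0.031 m and y of ball3_center in the frame of pan between -0.048 and 0.048 m and z of ball3_center in the frame of pan between 0 and 0.05 m and x of ball4_center in the frame of pan between -0.031 and 0.031 m and y of ball4_center in the frame of pan between -0.048 and 0.048 m and z of ball4_center in the frame of pan between 0 and 0.05 m and x of ball5_center in the frame of pan between -0.031 and 0.031 m and y of ball5_center in the frame of pan between -0.048 and 0.048 m and z of ball5_center in the frame of pan between 0 and 0.05 m and distance between pan and nest below 0.015 m and angle between pan's own z axis and vertical below 0.1 rad), for 0.2 s.
3. the empty beaker stands upright on the bench, released (angle between beaker's own z axis and vertical below 0.1 rad and height (world z) of beaker between -0.006 and 0.006 m and contact force between beaker and the fingers below 0.1 N and linear speed of beaker below 0.02 m/s and distance between pan and nest below 0.015 m), for 0.2 s.
At the end, for the whole second after the job is handed in: Pan held still by the fingers alone, its middle within 30 mm of the spot, its z axis within 12 deg of the spot's and its short side within 14 deg of the spot's x; six balls in it; beaker upright on the bench, released; bystanders upright, within 30 mm of their start (x of ball0_center in the frame of pan between -0.031 and 0.031 m and y of ball0_center in the frame of pan between -0.048 and 0.048 m and z of ball0_center in the frame of pan between 0 and 0.05 m and x of ball1_center in the frame of pan between -0.031 and 0.031 m and y of ball1_center in the frame of pan between -0.048 and 0.048 m and z of ball1_center in the frame of pan between 0 and 0.05 m and x of ball2_center in the frame of pan between -0.031 and 0.031 m and y of ball2_center in the frame of pan between -0.048 and 0.048 m and z of ball2_center in the frame of pan between 0 and 0.05 m and x of ball3_center in the frame of pan between -0.031 and 0.031 m and y of ball3_center in the frame of pan between -0.048 and 0.048 m and z of ball3_center in the frame of pan between 0 and 0.05 m and x of ball4_center in the frame of pan between -0.031 and 0.031 m and y of ball4_center in the frame of pan between -0.048 and 0.048 m and z of ball4_center in the frame of pan between 0 and 0.05 m and x of ball5_center in the frame of pan between -0.031 and 0.031 m and y of ball5_center in the frame of pan between -0.048 and 0.048 m and z of ball5_center in the frame of pan between 0 and 0.05 m and distance between pan_mid and spot below 0.03 m and angle between the z axis of pan and the z axis of spot, either way round below 0.21 rad and angle between the x axis of pan and the x axis of spot, either way round below 0.25 rad and angle between beaker's own z axis and vertical below 0.1 rad and height (world z) of beaker between -0.006 and 0.006 m and contact force between beaker and the fingers below 0.1 N and linear speed of beaker below 0.02 m/s and distance of each of bottle, rack, flask from where it was at the start of the episode below 0.03 m and angle between each of bottle, rack, flask's own z axis and vertical below 0.3 rad and contact force between pan and the fingers above 2 N and contact force between pan and camera below 0.1 N and contact force between pan and nest below 0.1 N and linear speed of pan below 0.03 m/s and angular speed of pan below 0.2 rad/s); the arm keeps its last pose, push and grip.
It fails at once if the blue-capped reagent bottle is pushed more than 30 mm or knocked over (distance of bottle from where it was at the start of the episode above 0.03 m or angle between bottle's own z axis and vertical above 0.3 rad).
It fails at once if the tube rack is pushed more than 30 mm or knocked over (distance of rack from where it was at the start of the episode above 0.03 m or angle between rack's own z axis and vertical above 0.3 rad).
It fails at once if the stoppered flask is pushed more than 30 mm or knocked over (distance of flask from where it was at the start of the episode above 0.03 m or angle between flask's own z axis and vertical above 0.3 rad).
It also fails if it takes over 64 s, if anything falls off the work surface, if the arm or the gripper's body presses on something with over 40 N, if the wrist force passes 120 N, or if a joint passes its speed limit or range.

## Working session

There is one attempt and no reset: what is moved stays moved. The work goes in short steps, Python scripts to look and compute and a tool call to move; the robot and the scene stay as the last step left them, time stands still between calls to the robot, and variables do not carry over. Pictures are saved under pics/ and viewed, at most 13 in all, crops included, and the job is handed in when it is done.

Besides the shell and the picture viewer there is one more tool, called after "Call:" by a JSON object that holds its "method" and its "body". drive_tool: Moves the arm, as the interface text tells. Its arguments: {"type":"object","properties":{"targets":{"type":"string"},"fingers":{"type":"number"},"force":{"type":"number"}},"required":["targets"]}

```bash
mkdir -p pics; ls
cat > h.py <<'E'
import numpy as np, cv2
from scipy.spatial.transform import Rotation as R
from bench import env
def cam(name, st=None):
    c=env.calibration(name); K=np.array(c["K"])
    if "T_tool_cam" in c:
        st=st or env.get_state()
        T=np.eye(4);T[:3,:3]=R.from_quat(st["orientation"]).as_matrix();T[:3,3]=st["position"]
        T=T@np.array(c["T_tool_cam"])
        return K,T[:3,:3],T[:3,3],c
    a=np.array(c["attitude"])
    Rm=R.from_quat(a).as_matrix() if a.size==4 else a.reshape(3,3)
    return K,Rm,np.array(c["xyz"]),c
def cloud(depth,C):
    K,Rm,t,_=C
    v,u=np.mgrid[:480,:640]
    x=(u-K[0,2])/K[0,0]*depth; y=(v-K[1,2])/K[1,1]*depth
    return np.stack([x,-y,-depth],-1)@Rm.T+t
E
python3 - <<'E'
from h import *
for n in ["scene","top"]:
    p,d=env.snapshot(n); cv2.imwrite(f"pics/{n}0.png",p)
    C=cam(n); np.savez(f"{n}0.npz",p=p,P=cloud(d,C),d=d)
    print(n,C[3])
    for th in ["beaker","pan","nest","camera","bottle","rack","flask"]:
        for r in env.trace(n,th)[:4]:
            P=cloud(d,C)[r["region"]&(d>0)]
            if len(P): print(th,round(r["confidence"],2),np.round(r["location"]),len(P),np.round(np.percentile(P,[2,50,98],axis=0)).tolist())
print(env.get_state())
E
```

```text
pics
scene {'K': array([[512.09530868,   0.        , 308.08267707],
       [  0.        , 512.09530868, 231.03471238],
       [  0.        ,   0.        ,   1.        ]]), 'xyz': array([1232.11271395, -596.07887779,  831.45476633]), 'attitude': array([0.37997317, 0.19015187, 0.40469951, 0.8097413 ])}
beaker 0.6 [431. 219.] 744 [[589.0, 211.0, 8.0], [622.0, 230.0, 55.0], [646.0, 269.0, 78.0]]
pan 0.96 [206. 388.] 5161 [[644.0, -501.0, 1.0], [699.0, -431.0, 35.0], [772.0, -360.0, 75.0]]
pan 0.82 [183. 258.] 2924 [[319.0, -373.0, 2.0], [392.0, -307.0, 43.0], [431.0, -238.0, 75.0]]
pan 0.79 [314. 243.] 1480 [[471.0, -87.0, 7.0], [514.0, -35.0, 37.0], [549.0, 14.0, 61.0]]
pan 0.65 [428. 218.] 823 [[588.0, 211.0, -0.0], [622.0, 231.0, 52.0], [646.0, 289.0, 78.0]]
nest 0.71 [313. 262.] 554 [[455.0, -105.0, 1.0], [541.0, -69.0, 9.0], [566.0, 17.0, 14.0]]
camera 0.91 [140. 327.] 4703 [[478.0, -506.0, 3.0], [536.0, -459.0, 15.0], [579.0, -392.0, 235.0]]
rack 0.79 [398. 301.] 3072 [[719.0, -72.0, 1.0], [768.0, -10.0, 50.0], [795.0, 83.0, 77.0]]
rack 0.62 [140. 326.] 4708 [[478.0, -507.0, 4.0], 
[... 1380 characters left out ...]
16.0]]
{'time': 0.8, 'joints': array([ 1.18180124e+00,  2.16853790e-01,  1.61335896e+00, -1.72952761e-05,
        1.31130519e+00, -1.12188670e-01]), 'qvel': array([ 0.00045825,  0.00052239,  0.00051979,  0.00044511, -0.00127288,
        0.00041651]), 'joint_efforts': array([-1.61708836e-04, -3.96828067e+01, -3.04233384e+01, -2.68973636e-04,
        5.92830456e-04,  3.47238142e-06]), 'position': array([170.79137984, 601.24383143, 256.35043133]), 'orientation': array([1.37959570e-01, 9.90437861e-01, 3.41172909e-05, 1.73607701e-05]), 'ft_force': array([ 0.68081021, -0.21663065,  0.33581086]), 'moment': array([0.00933083, 0.00530338, 0.01917541]), 'grip_force': 0.0, 'opening': 85.41553757132411}
```

View pics/scene0.png

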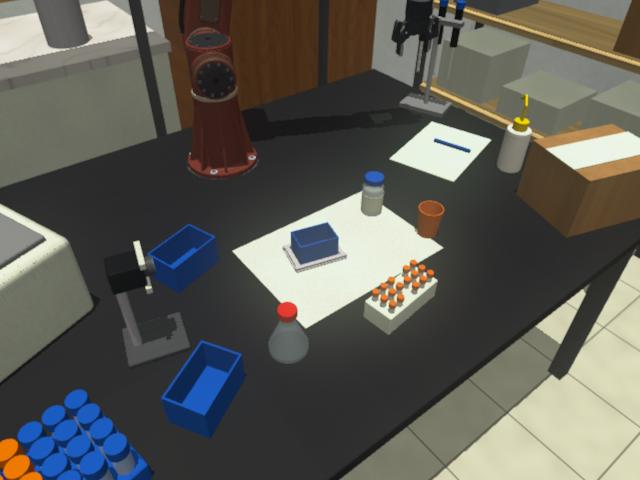

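View pics/top0.png

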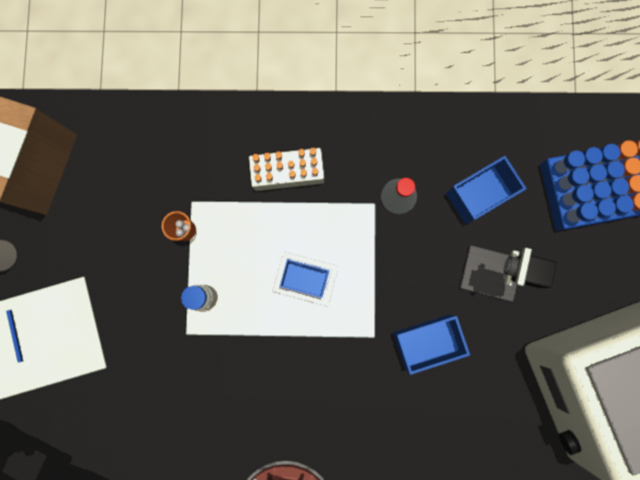

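The scene image shows the orange beaker at (431,218), the nested pan at (314,243), and the camera at (135,270) facing the sheet. In the top image the beaker with balls is at (177,226).

What could be mistaken for the pan (top image): the blue boxes at (430,343) and (487,190), both larger and loose on the bench, and the blue tray at (600,190). The one I want is the small box in the nest at (304,279). Nothing else looks like the beaker; the orange tube caps at (287,165) are far smaller.

Run:
```python
from h import *
from scipy.optimize import least_squares
T=np.load("top0.npz");S=np.load("scene0.npz")
def rect(P,n):
    r=cv2.minAreaRect(P[:,:2].astype(np.float32)); print(n,len(P),np.round(r[0],1),np.round(r[1],1),round(r[2],1),"z",np.round(np.percentile(P[:,2],[5,50,95]),1))
def sel(D,b,zlo,zhi):
    P=D["P"].reshape(-1,3);m=(D["d"].reshape(-1)>0)&(P[:,0]>b[0])&(P[:,0]<b[1])&(P[:,1]>b[2])&(P[:,1]<b[3])&(P[:,2]>zlo)&(P[:,2]<zhi)
    return P[m]
for n,D in [("top",T),("scene",S)]:
    print(n)
    rim=sel(D,(570,660,190,300),72,86)
    if len(rim)>8:
        print("beaker rim",len(rim),np.round((rim[:,:2].max(0)+rim[:,:2].min(0))/2,1),np.ptp(rim[:,:2],axis=0),np.median(rim[:,2]))
        f=least_squares(lambda q:np.hypot(*(rim[:,:2]-q).T)-29.5,rim[:,:2].mean(0),loss="soft_l1");print(f.x)
    rect(sel(D,(430,590,-130,50),52,68),"panrim")
    rect(sel(D,(430,590,-130,50),4,14),"nest")
    rect(sel(D,(430,620,-560,-350),140,260),"camhead")
    rect(sel(D,(430,620,-560,-350),228,250),"camtop")
    rect(sel(D,(430,620,-560,-350),4,30),"camfoot")
    rect(sel(D,(400,520,130,240),100,125),"bottle")
    print("bench z",np.median(sel(D,(300,430,-150,100),-15,15)[:,2]))
p=T["p"];a=cv2.resize(p[200:320,150:350],(800,480),interpolation=3)
cv2.imwrite("pics/crop.png",a)
s=S["p"][220:370,80:220];cv2.imwrite("pics/cam.png",cv2.resize(s,(560,600),interpolation=3))
P=S["P"]; 
c=sel(S,(430,620,-560,-350),150,250)
for z in range(150,240,10):
    q=c[(c[:,2]>=z)&(c[:,2]<z+10)]
    if len(q):print(z,len(q),np.round(q.min(0)),np.round(q.max(0)))
```

```text
top
beaker rim 163 [615.7 240.9] [61.07739394 60.37874979] 78.0187897276669
[615.27711377 240.70145709]
panrim 216 [507.8 -33.9] [95.9 61.9] 75.9 z [55.8 60.4 63.9]
nest 2255 [509.9 -39.4] [159.4 178.1] 0.5 z [ 4.3  8.4 12.8]
camhead 1527 [ 525.3 -454.1] [80.8 66.7] 78.5 z [177.4 223.9 235.6]
camtop 274 [ 522.9 -458.4] [60.8 65.6] 76.2 z [228.7 234.4 237.2]
camfoot 2165 [ 525.6 -451.1] [201.8 187.2] 89.8 z [ 5.3 11.6 15.3]
bottle 477 [463.5 189.9] [48.3 49. ] 12.5 z [106.4 110.2 113.5]
bench z 0.5588312535954856
scene
beaker rim 134 [617.7 241.4] [62.88586048 63.8258327 ] 75.79505011632443
[617.479322   239.96264815]
panrim 331 [509.4 -35.2] [97.9 69.4] 75.4 z [52.5 57.8 61.5]
nest 657 [529.7 -59.8] [168.3 145.2] 60.7 z [ 4.4  9.6 13.2]
camhead 1864 [ 524.3 -455.3] [78.9 69.8] 76.0 z [165.7 216.5 234.7]
camtop 172 [ 523.4 -458.8] [58.3 69.8] 76.0 z [230.6 234.8 236.5]
camfoot 2387 [ 519.2 -451.1] [170.4 207.6] 1.9 z [ 8.2 11.8 14.7]
bottle 218 [465.4 188.2] [49.5 51. ] 13.3 z [101.9 108.7 111.1]
bench z -0.033533535959634264
150 46 [ 515. -492.  150.] [ 529. -474.  160.]
160 19 [ 522. -489.  160.] [ 563. -428.  170.]
170 104 [ 530. -498.  170.] [ 563. -432.  180.]
180 152 [ 534. -498.  180.] [ 553. -426.  190.]
190 192 [ 536. -499.  190.] [ 554. -420.  200.]
200 217 [ 534. -498.  200.] [ 553. -419.  210.]
210 247 [ 521. -498.  210.] [ 553. -417.  220.]
220 682 [ 492. -498.  220.] [ 562. -425.  230.]
230 164 [ 496. -447.  231.] [ 564. -422.  238.]
```

View pics/crop.png

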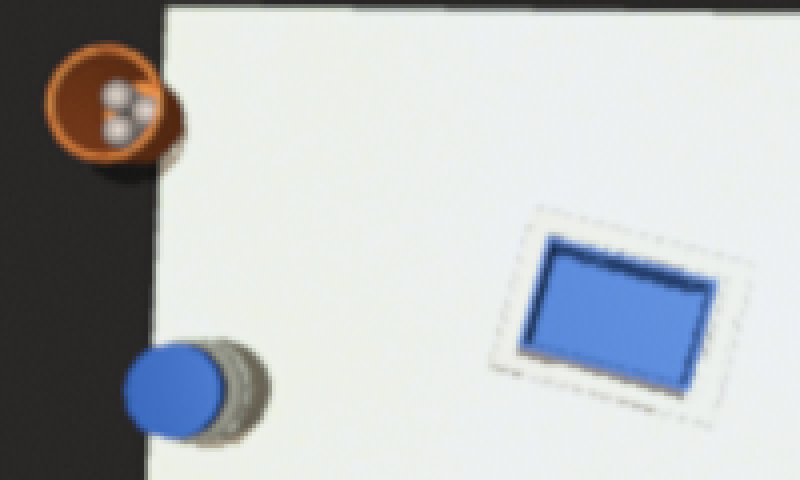

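View pics/cam.png

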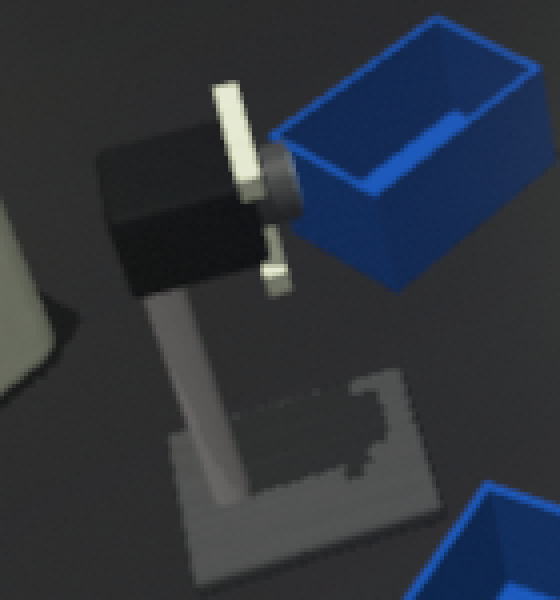

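Crop check: the upper-left orange beaker holds the balls (three visible), and the small blue box sits in the nest. The camera crop shows the lens pointing along about +y, over the foot.

Geometry from these measurements:
- **Beaker:** (616, 241).
- **Pan:** (508, -34), long axis at 76°.
- **Camera sight line:** 77°, so the spot is about (578, -224, 200).

I plan a side grasp of the beaker, so I first test turning the tool sideways.

```bash
cat >> h.py <<'E'
def side(az,pitch):
    "tool z at azimuth az, pitch deg below level, closing axis level"
    a,p=np.radians([az,pitch]); h=np.array([np.cos(a),np.sin(a),0]); u=np.array([0,0,1.])
    d=np.cos(p)*h-np.sin(p)*u; y=np.array([np.sin(a),-np.cos(a),0])
    return [np.column_stack([np.cross(s*y,d),s*y,d]) for s in (1,-1)]
def to(pos,Rs):
    st=env.get_state(); R0=R.from_quat(st["orientation"])
    for Rt in Rs:
        v=(R.from_matrix(Rt)*R0.inv()).as_rotvec(degrees=True)/6
        print("shift",np.round(np.array(pos)-st["position"],1),"turn",np.round(v,2))
def stt():
    st=env.get_state(); M=R.from_quat(st["orientation"]).as_matrix()
    print(round(st["time"],2),"pos",np.round(st["position"],1),"j",np.round(st["joints"],3),"\nz",np.round(M[:,2],3),"y",np.round(M[:,1],3),"f",np.round(st["ft_force"],1),"open",round(st["opening"],1),"grip",st["grip_force"])
E
python3 - <<'E'
from h import *
to([639,113,250],side(100,25))
to([560,360,250],side(-60,25))
E
```

```text
shift [ 468.2 -488.2   -6.4] turn [ 8.44  7.62 -9.47]
shift [ 468.2 -488.2   -6.4] turn [ 8.51 -9.43 16.89]
shift [ 389.2 -241.2   -6.4] turn [-10.65   8.3   19.65]
shift [ 389.2 -241.2   -6.4] turn [-6.81 -8.74 -6.54]
```

Call:
{"method": "drive_tool", "body": {"targets": "120 -140 0 2 1.8 -2.3;235 -245 0 4.2 3.8 -4.7;235 -245 0 4.2 3.8 -4.7;235 -245 0 4.2 3.8 -4.7;468 -488 0 8.4 7.6 -9.5;468 -488 0 8.4 7.6 -9.5;468 -488 0 8.4 7.6 -9.5;468 -488 0 8.4 7.6 -9.5;468 -488 0 8.4 7.6 -9.5;468 -488 0 8.4 7.6 -9.5;468 -488 0 8.4 7.6 -9.5;468 -488 0 8.4 7.6 -9.5", "fingers": 1}}

```text
time: 1.8
position: [518.5, 237.6, 256.9]
orientation: [0.536, 0.662, 0.337, -0.401]
ft_force: [0.3, 0.8, 0.5]
opening: 85.5
grip_force: 0.0
```

Run:
```python
from h import *
stt()
to([639,113,250],side(100,25))
```

```text
1.8 pos [518.5 237.6 256.9] j [-0.137  0.272  1.86   1.006  1.573 -0.66 ] 
z [-0.169  0.876 -0.452] y [0.98  0.198 0.017] f [0.3 0.8 0.5] open 85.5 grip 0.0
shift [ 120.5 -124.6   -6.9] turn [ 0.27  0.22 -0.23]
shift [ 120.5 -124.6   -6.9] turn [  4.86 -26.31  13.  ]
```

Call:
{"method": "drive_tool", "body": {"targets": "30 -30 0 0.3 0.2 -0.2;60 -60 -20 0.3 0.2 -0.2;90 -85 -60 0.3 0.2 -0.2;118 -108 -100 0.3 0.2 -0.2;118 -108 -140 0.3 0.2 -0.2;118 -108 -160 0.3 0.2 -0.2;118 -108 -160 0.3 0.2 -0.2;118 -108 -160 0.3 0.2 -0.2"}}

```text
time: 2.47
position: [632.0, 132.5, 92.4]
orientation: [0.54, 0.647, 0.343, -0.416]
ft_force: [-0.3, 0.8, 0.7]
opening: 85.0
grip_force: 0.0
```

Run:
```python
from h import *
stt()
p,d=env.snapshot("wrist"); C=cam("wrist"); cv2.imwrite("pics/w1.png",p)
for r in env.trace("wrist","beaker")[:2]:
    P=cloud(d,C)[r["region"]&(d>0)]; print(r["confidence"],r["location"],np.round(np.percentile(P,[2,50,98],axis=0)))
    Q=P[(P[:,2]>20)&(P[:,2]<78)]
    from scipy.optimize import least_squares
    f=least_squares(lambda q:np.hypot(Q[:,0]-q[0],Q[:,1]-q[1])-(24+7*Q[:,2]/78),[616,241],loss="soft_l1",f_scale=2);print(f.x,np.std(f.fun))
to([640,100,97],side(100,25))
```

```text
2.47 pos [632.  132.5  92.4] j [-0.272  0.751  1.548  0.951  1.592 -0.831] 
z [-0.168  0.892 -0.419] y [ 0.983  0.183 -0.006] f [-0.3  0.8  0.7] open 85.0 grip 0.0
0.9 [317.9, 227.9] [[590. 211.   8.]
 [618. 222.  61.]
 [644. 268.  81.]]
[617.02694531 240.11095574] 0.8944560042008001
shift [  4.9 -32.5  -1.5] turn [-0.01  0.04 -0.09]
shift [  4.9 -32.5  -1.5] turn [  4.81 -26.69  12.64]
```

Call:
{"method": "drive_tool", "body": {"targets": "-4 30 -14 0 0 0;-8 60 -28 0 0 0;-11 80 -38 0 0 0;-14 95 -45 0 0 0;-14.5 103 -48 0 0 0;-14.5 103 -48 0 0 0;-14.5 103 -48 0 0 0"}}

```text
time: 3.15
position: [621.0, 235.2, 50.4]
orientation: [0.538, 0.65, 0.345, -0.411]
ft_force: [0.2, -0.4, -0.3]
opening: 85.3
grip_force: 0.0
```

Call:
{"method": "drive_tool", "body": {"targets": "0 0 0 0 0 0;0 0 0 0 0 0;0 0 0 0 0 0;0 0 0 0 0 0;0 0 0 0 0 0;0 0 0 0 0 0;0 0 0 0 0 0;0 0 0 0 0 0", "fingers": 0, "force": 40}}

```text
time: 3.82
position: [620.9, 234.3, 49.7]
orientation: [0.538, 0.649, 0.345, -0.412]
ft_force: [-1.3, -4.4, 6.0]
opening: 56.1
grip_force: 41.7
```

Run:
```python
from h import *
stt()
# kinematic fit
from scipy.optimize import least_squares
D=[([1.182,.217,1.613,0,1.311,-.112],[170.79,601.24,256.35]),([-0.137,0.272,1.86,1.006,1.573,-0.66],[518.5,237.6,256.9]),([-0.272,0.751,1.548,0.951,1.592,-0.831],[632.,132.5,92.4])]
s=env.get_state(); D.append((list(s["joints"]),list(s["position"])))
def fk(j,q,s4=1):
    a,H,L1,e,L2,Lt=q; Y=lambda t:R.from_euler('y',t).as_matrix(); Z=lambda t:R.from_euler('z',t).as_matrix()
    M=Z(j[0]); p=M@[a,0,H]; M=M@Y(j[1]); p=p+M@[0,0,L1]; M=M@Y(j[2]); p=p+M@[e,0,L2]; M=M@Z(s4*j[3])@Y(j[4]); p=p+M@[0,0,Lt]; return p,M
for s4 in(1,-1):
    f=least_squares(lambda q:np.concatenate([fk(j,q,s4)[0]-p for j,p in D]),[0,300,400,0,400,250]); print(s4,np.round(f.x,1),np.round(f.fun,1))
    print([np.round(fk(j,f.x,s4)[1][:,2],3) for j,p in D])
```

```text
3.82 pos [620.9 234.3  49.7] j [-0.128  0.791  1.59   1.055  1.455 -0.853] 
z [-0.163  0.892 -0.422] y [0.983 0.182 0.004] f [-1.3 -4.4  6. ] open 56.1 grip 41.664517114986666
1 [-74.2 296.9 422.  -61.4 609.6 360.9] [ 64.9 -25.9  -5.1   3.   -1.8  10.9  -9.5  -1.2   1.8   4.9  -0.3  -7.6]
[array([ 0.   ,  0.001, -1.   ]), array([-0.169,  0.876, -0.452]), array([-0.169,  0.892, -0.419]), array([-0.163,  0.892, -0.422])]
-1 [ 573.9  269.8  709.5 1010.4  153.7 -348.7] [ 62.7 -31.2  39.  -25.7  -8.2 -83.3  61.2 -31.2 -14.1 -38.9  -5.3  58.4]
[array([ 0.   ,  0.001, -1.   ]), array([-0.399, -0.798, -0.452]), array([-0.606, -0.676, -0.419]), array([-0.383, -0.822, -0.422])]
```

```bash
cat > kin.py <<'E'
from h import *
from scipy.optimize import least_squares
Y=lambda t:R.from_euler('y',t).as_matrix(); Z=lambda t:R.from_euler('z',t).as_matrix()
lo=[-2.75,-.78,.31,-1.13,.13,-2.58]; hi=[2.75,2.1,2.55,4.27,2.63,2.58]
def fk(j,q,pts=False):
    b,H,L1,e,L2,Lt,a=q
    M=Z(j[0]); p=M@[a,b,H]; M=M@Y(j[1]); p=p+M@[0,0,L1]; el=p; M=M@Y(j[2]); p=p+M@[e,0,L2]; w=p; M=M@Z(j[3])@Y(j[4]); p=p+M@[0,0,Lt]; M=M@Z(j[5])
    return (p,M,el,w) if pts else (p,M)
D=[([1.18180,.216854,1.613359,0,1.311305,-.112189],[170.79,601.24,256.35]),([-0.137,0.272,1.86,1.006,1.573,-0.66],[518.5,237.6,256.9]),([-0.272,0.751,1.548,0.951,1.592,-0.831],[632.,132.5,92.4]),([-0.128,0.791,1.59,1.055,1.455,-0.853],[620.9,234.3,49.7])]
_f=least_squares(lambda q:np.concatenate([np.concatenate([fk(j,q)[0]-p for j,p in D]),[.01*q[6]]]),[70,300,400,0,400,250,0]); Q=_f.x
# flange offset of tool frame from j6=0
def RtoolOffset():
    s=env.get_state(); return fk(s["joints"],Q)[1].T@R.from_quat(s["orientation"]).as_matrix()
OFF=RtoolOffset()
def ik(pos,Rt,j0):
    def e(j):
        p,M=fk(j,Q); return np.r_[(p-pos)/100,(R.from_matrix(Rt@(M@OFF).T)).as_rotvec()]
    f=least_squares(e,np.clip(j0,np.array(lo)+1e-3,np.array(hi)-1e-3),bounds=(lo,hi)); return f.x,np.linalg.norm(f.fun)
E
python3 - <<'E'
from kin import *
print(np.round(Q,1),np.round(_f.fun,1)); print(np.round(OFF,3))
for j,p in D: print(np.round(fk(j,Q)[1]@OFF,2)[:,1])
st=env.get_state(); R0=R.from_quat(st["orientation"]).as_matrix(); g=np.array(st["position"])+6*R0[:,2]
print("grasp",g)
# beaker in tool frame: assume upright now at (616.5,240.5), grasp height g_z
Bt=R0.T@(np.array([616.5,240.5,0])-st["position"]); zt=R0.T@[0,0,1.]
pan=np.array([508.5,-34.5]); 
for az in (55,65,76,90,100):
  for sgn in (1,-1):
    j=st["joints"]; out=[]
    for tilt in (0,30,60,90,105,120,130):
        h=np.array([np.cos(np.radians(az)),np.sin(np.radians(az)),0])
        yaw=az-100.4
        Rt=R.from_rotvec(sgn*np.radians(tilt)*h).as_matrix()@Z(np.radians(yaw))@R0
        bz=Rt@zt; p=np.cross(sgn*h,[0,0,1]) # pour dir
        perp=np.cross(sgn*h,bz) # direction from axis toward lower lip (when tilted)
        lip_rel=Rt@Bt+78*bz+31*perp   # rel TCP
        lip=np.array([*(pan-12*p[:2]),88.])
        pos=lip-lip_rel
        j,er=ik(pos,Rt,j); w=fk(j,Q,1)
        out.append((tilt,round(er,2),np.round(j,2).tolist(),np.round(w[3]).tolist()))
    print(az,sgn,"max err",max(o[1] for o in out)); 
    for o in (out[0],out[3],out[-1]): print("   ",o)
E
```

```text
Traceback (most recent call last):
NameError: name '_f' is not defined
```

```bash
cat > plan.py <<'E'
import kin
from kin import *
_f=kin._f
print(np.round(Q,1),np.round(_f.fun,1)); print(np.round(OFF,3))
for j,p in D: print(np.round(fk(j,Q)[1]@OFF,2)[:,1])
st=env.get_state(); R0=R.from_quat(st["orientation"]).as_matrix(); g=np.array(st["position"])+6*R0[:,2]
print("grasp",g)
# beaker in tool frame: assume upright now at (616.5,240.5), grasp height g_z
Bt=R0.T@(np.array([616.5,240.5,0])-st["position"]); zt=R0.T@[0,0,1.]
pan=np.array([508.5,-34.5]); 
for az in (55,65,76,90,100):
  for sgn in (1,-1):
    j=st["joints"]; out=[]
    for tilt in (0,30,60,90,105,120,130):
        h=np.array([np.cos(np.radians(az)),np.sin(np.radians(az)),0])
        yaw=az-100.4
        Rt=R.from_rotvec(sgn*np.radians(tilt)*h).as_matrix()@Z(np.radians(yaw))@R0
        bz=Rt@zt; p=np.cross(sgn*h,[0,0,1]) # pour dir
        perp=np.cross(sgn*h,bz) # direction from axis toward lower lip (when tilted)
        lip_rel=Rt@Bt+78*bz+31*perp   # rel TCP
        lip=np.array([*(pan-12*p[:2]),88.])
        pos=lip-lip_rel
        j,er=ik(pos,Rt,j); w=fk(j,Q,1)
        out.append((tilt,round(er,2),np.round(j,2).tolist(),np.round(w[3]).tolist()))
    print(az,sgn,"max err",max(o[1] for o in out)); 
    for o in (out[0],out[3],out[-1]): print("   ",o)
E
python3 plan.py
```

```text
[ 7.000e+01  2.946e+02  4.551e+02  6.220e+01  5.580e+02  2.795e+02
 -2.000e-01] [-0.   0.  -0.   0.  -0.1  0.1 -0.2  0.1 -0.1  0.1 -0.1  0.  -0. ]
[[ 0. -1. -0.]
 [ 1.  0.  0.]
 [-0.  0.  1.]]
[0.27 0.96 0.  ]
[0.98 0.2  0.02]
[ 0.98  0.18 -0.01]
[0.98 0.18 0.  ]
grasp [619.87253198 239.68194995  47.18836531]
55 1 max err 0.0
    (0, np.float64(0.0), [-0.78, 0.45, 2.23, 1.22, 1.26, -1.09], [326.0, -225.0, 178.0])
    (90, np.float64(0.0), [-0.74, 0.72, 1.93, 1.06, 1.83, 0.42], [423.0, -292.0, 116.0])
    (130, np.float64(0.0), [-0.74, 0.86, 1.88, 1.23, 2.0, 1.04], [420.0, -290.0, 52.0])
55 -1 max err 0.85
    (0, np.float64(0.0), [-0.75, 0.54, 2.04, 1.22, 1.27, -1.0], [397.0, -274.0, 178.0])
    (90, np.float64(0.22), [-0.8, 0.49, 2.26, 1.68, 1.39, -2.58], [309.0, -220.0, 159.0])
    (130, np.float64(0.85), [-0.8, 0.28, 2.28, 1.46, 1.29, -2.58], [316.0, -223.0, 230.0])
65 1 max err 0.0
    (0, np.float64(0.0), [-0.77, 0.5, 2.13, 1.07, 1.35, -1.08], [362.0, -254.0, 178.0])
    (90, np.float64(0.0), [-0.7, 0.76, 1.83, 0.95, 1.91, 0.44], [469.0, -303.0, 116.0])
    (130, np.float64(0.0)
[... 1361 characters left out ...]
1.71, -2.58], [435.0, -297.0, 129.0])
    (130, np.float64(0.76), [-0.74, 0.73, 1.87, 1.24, 1.85, -2.58], [442.0, -310.0, 123.0])
100 1 max err 0.0
    (0, np.float64(0.0), [-0.64, 0.68, 1.78, 0.67, 1.66, -1.13], [514.0, -298.0, 178.0])
    (90, np.float64(0.0), [-0.52, 0.91, 1.5, 0.57, 2.22, 0.36], [630.0, -277.0, 116.0])
    (130, np.float64(0.0), [-0.52, 1.03, 1.45, 0.79, 2.38, 1.12], [627.0, -278.0, 52.0])
100 -1 max err 0.72
    (0, np.float64(0.0), [-0.55, 0.77, 1.61, 0.76, 1.68, -1.02], [599.0, -283.0, 178.0])
    (90, np.float64(0.04), [-0.69, 0.75, 1.81, 1.2, 1.8, -2.58], [479.0, -305.0, 125.0])
    (130, np.float64(0.72), [-0.7, 0.82, 1.77, 1.2, 1.98, -2.58], [481.0, -314.0, 95.0])
```

The kinematic fit is good to 0.2 mm, so I can plan with IK. Lifting the beaker now.

Call:
{"method": "drive_tool", "body": {"targets": "0 0 15 0 0 0;0 0 40 0 0 0;0 0 75 0 0 0;0 0 110 0 0 0;0 0 140 0 0 0;0 0 150 0 0 0;0 0 150 0 0 0;0 0 150 0 0 0"}}

```text
time: 4.48
position: [619.7, 234.7, 196.6]
orientation: [0.54, 0.649, 0.343, -0.412]
ft_force: [-0.6, -0.2, -2.6]
opening: 56.1
grip_force: 42.6
```

```bash
cat > pour.py <<'E'
from kin import *
import sys
az=76.; h=np.array([np.cos(np.radians(az)),np.sin(np.radians(az)),0]); p=np.cross(h,[0,0,1])
pan=np.array([508.5,-34.5]) 
RG=R.from_quat([0.538,0.649,0.345,-0.412]).as_matrix()   # tool attitude at the grasp
Bt=RG.T@(np.array([616.5+1,240.5,0])-np.array([620.9,234.3,49.7])); zt=RG.T@[0,0,1.]
def pose(tilt,lipz,off,along=0,beta=None):
    b=-30*min(tilt,75)/75 if beta is None else beta
    Rt=R.from_rotvec(np.radians(b)*p).as_matrix()@R.from_rotvec(np.radians(tilt)*h).as_matrix()@Z(np.radians(az-100.4))@RG
    bz=Rt@zt; dn=np.array([0,0,-1.])
    perp=dn-dn@bz*bz if tilt>5 else p; perp/=np.linalg.norm(perp)
    rel=Rt@Bt+78*bz+31*perp
    return np.array([*(pan+off*p[:2]+along*h[:2]),lipz])-rel,Rt
def rows(seq):
    st=env.get_state(); R0=R.from_quat(st["orientation"]); j=st["joints"]; out=[]
    for s in seq:
        pos,Rt=pose(*s); j2,e=ik(pos,Rt,j)
        v=(R.from_matrix(Rt)*R0.inv()).as_rotvec(degrees=True)/6
        w=fk(j2,Q,1); out.append(" ".join(f"{x:.1f}" for x in (pos-st["position"]))+" "+" ".join(f"{x:.2f}" for x in v))
        print(s,"err",round(e,3),"j",np.round(j2,2),"dj",round(max(abs(j2-j)),2),"wrist",np.round(w[3]),"elbow",np.round(w[2])); j=j2
    print(";".join(out))
E
python3 - <<'E'
from pour import *
stt()
rows([(0,270,-40),(40,230,-30),(75,160,-20),(75,84,-18),(90,82,-18),(105,82,-18),(125,82,-18)])
E
```

```text
4.48 pos [619.7 234.7 196.6] j [-0.126  0.549  1.624  1.04   1.556 -0.67 ] 
z [-0.164  0.89  -0.426] y [0.983 0.182 0.002] f [-0.6 -0.2 -2.6] open 56.1 grip 42.56468947045505
(0, 270, -40) err 0.0 j [-0.77  0.12  2.1   0.91  1.68 -0.81] dj 0.64 wrist [ 379. -270.  360.] elbow [ 87.  13. 747.]
(40, 230, -30) err 0.0 j [-0.66  0.2   1.94  0.66  1.74 -0.06] dj 0.75 wrist [ 458. -268.  387.] elbow [114.   0. 741.]
(75, 160, -20) err 0.0 j [-0.59  0.36  1.85  0.59  1.75  0.57] dj 0.63 wrist [ 515. -258.  338.] elbow [172. -30. 720.]
(75, 84, -18) err 0.0 j [-0.59  0.49  1.84  0.59  1.64  0.5 ] dj 0.13 wrist [ 517. -259.  262.] elbow [219. -61. 695.]
(90, 82, -18) err 0.0 j [-0.6   0.55  1.81  0.64  1.72  0.72] dj 0.22 wrist [ 523. -271.  241.] elbow [236. -76. 682.]
(105, 82, -18) err 0.0 j [-0.62  0.6   1.79  0.71  1.78  0.95] dj 0.23 wrist [ 523. -284.  220.] elbow [250. -91. 671.]
(125, 82, -18) err 0.0 j [-0.65  0.65  1.78  0.81  1.83  1.25] dj 0.3 wrist [ 513. -300.  193.] elbow [ 261. -110.  657.]
-179.5 -259.1 45.1 0.04 -0.03 -4.06;-182.1 -272.1 34.0 -2.34 6.74 -4.81;-166.0 -267.4 -11.3 -3.92 12.53 -6.70;-164.1 -267.8 -87.3 -3.92 12.53 -6.70;-157.8 -264.7 -82.2 -3.51 15.03 -7.09;-150.0 -263.8 -76.6 -3.02 17.53 -7.43;-139.2 -266.0 -71.9 -2.23 20.86 -7.78
```

Call:
{"method": "drive_tool", "body": {"targets": "-45 -65 20 0 0 -1;-90 -130 40 0 0 -2;-135 -195 45 0 0 -3;-180 -259 45 0 0 -4.1;-180 -259 45 0 0 -4.1;-180 -259 45 0 0 -4.1;-180 -259 45 0 0 -4.1;-182 -272 34 -2.3 6.7 -4.8;-182 -272 34 -2.3 6.7 -4.8;-182 -272 34 -2.3 6.7 -4.8;-182 -272 34 -2.3 6.7 -4.8;-182 -272 34 -2.3 6.7 -4.8"}}

```text
time: 5.48
position: [436.8, -37.0, 229.7]
orientation: [0.794, 0.38, 0.193, -0.433]
ft_force: [0.1, 0.8, -1.6]
opening: 56.2
grip_force: 42.7
```

Run:
```python
from pour import *
stt()
rows([(40,230,-30),(60,190,-20),(75,160,-18),(75,84,-18)])
```

```text
5.48 pos [436.8 -37.  229.7] j [-0.683  0.182  1.971  0.695  1.723 -0.171] 
z [-0.022  0.835 -0.551] y [ 0.771 -0.336 -0.54 ] f [ 0.1  0.8 -1.6] open 56.2 grip 42.683933402295224
(40, 230, -30) err 0.0 j [-0.66  0.2   1.94  0.66  1.74 -0.06] dj 0.11 wrist [ 458. -268.  387.] elbow [114.   0. 741.]
(60, 190, -20) err 0.0 j [-0.61  0.3   1.87  0.61  1.75  0.3 ] dj 0.36 wrist [ 498. -262.  363.] elbow [150. -19. 730.]
(75, 160, -18) err 0.0 j [-0.59  0.36  1.84  0.6   1.75  0.57] dj 0.27 wrist [ 517. -259.  338.] elbow [173. -31. 720.]
(75, 84, -18) err 0.0 j [-0.59  0.49  1.84  0.59  1.64  0.5 ] dj 0.13 wrist [ 517. -259.  262.] elbow [219. -61. 695.]
0.7 -0.4 0.9 -0.18 1.05 -0.11;12.4 0.9 -24.0 -0.66 4.42 -1.25;18.8 3.9 -44.3 -0.97 6.83 -2.40;18.8 3.9 -120.3 -0.97 6.83 -2.40
```

Call:
{"method": "drive_tool", "body": {"targets": "4 0 -8 -0.2 1.5 -0.4;8 0.5 -16 -0.4 2.9 -0.8;12.4 0.9 -24 -0.66 4.4 -1.25;15 2 -34 -0.8 5.6 -1.8;18.8 3.9 -44 -1 6.8 -2.4;18.8 3.9 -60 -1 6.8 -2.4;18.8 3.9 -80 -1 6.8 -2.4;18.8 3.9 -80 -1 6.8 -2.4;18.8 3.9 -80 -1 6.8 -2.4"}}

```text
time: 6.23
position: [454.9, -31.8, 149.7]
orientation: [0.872, 0.118, -0.062, -0.471]
ft_force: [1.1, -0.3, -1.7]
opening: 56.4
grip_force: 42.8
```

Run:
```python
from pour import *
stt()
p_,d=env.snapshot("top"); C=cam("top"); q,d2=env.snapshot("scene")
cv2.imwrite("pics/pre.png",np.hstack([cv2.resize(p_[210:350,220:400],(396,308),interpolation=3),cv2.resize(q[170:310,230:410],(396,308),interpolation=3)]))
# predicted rim
st=env.get_state(); Rm=R.from_quat(st["orientation"]).as_matrix(); rim=np.array(st["position"])+Rm@(Bt+78*zt); print("rim pred",rim,"axis",Rm@zt)
for n in ("top","scene"):
    for r in env.landmark_of(n,"beaker_rim")[:1]:
        Cn=cam(n); X=Cn[1].T@(rim-Cn[2]); uv=[Cn[0][0,2]-Cn[0][0,0]*X[0]/X[2],Cn[0][1,2]+Cn[0][1,1]*X[1]/X[2]]
        print(n,r["confidence"],r["location"],"pred px",np.round(uv,1))
rows([(75,110,-18),(75,84,-18)])
```

```text
6.23 pos [454.9 -31.8 149.7] j [-0.584  0.42   1.85   0.59   1.698  0.53 ] 
z [-0.22   0.807 -0.549] y [ 0.148 -0.529 -0.836] f [ 1.1 -0.3 -1.7] open 56.4 grip 42.82586970075499
rim pred [484.81807769 -28.84924266 157.06437135] axis [ 0.96640507 -0.10284477  0.23555083]
scene 0.93 [309.8, 196.9] pred px [310.5 195.2]
(75, 110, -18) err 0.0 j [-0.59  0.45  1.85  0.59  1.68  0.52] dj 0.03 wrist [ 517. -259.  288.] elbow [203. -51. 705.]
(75, 84, -18) err 0.0 j [-0.59  0.49  1.84  0.59  1.64  0.5 ] dj 0.05 wrist [ 517. -259.  262.] elbow [219. -61. 695.]
-1.4 0.1 -17.5 0.03 0.13 -0.05;-1.4 0.1 -43.5 0.03 0.13 -0.05
```

View pics/pre.png

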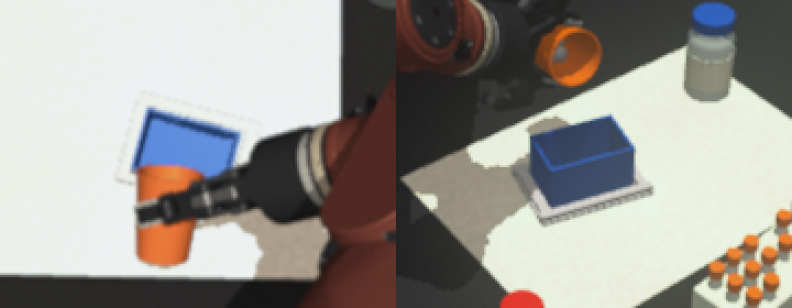

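The picture shows the mouth over the near half of the pan, and the predicted rim pixel agrees with the detected one. Next I lower it and start the slow pour.

Run:
```python
from pour import *
rows([(75,84,-18),(80,82,-18),(85,82,-18),(90,82,-18),(95,82,-18),(100,82,-18)])
```

```text
(75, 84, -18) err 0.0 j [-0.59  0.49  1.84  0.59  1.64  0.5 ] dj 0.08 wrist [ 517. -259.  262.] elbow [219. -61. 695.]
(80, 82, -18) err 0.0 j [-0.59  0.52  1.83  0.6   1.67  0.57] dj 0.07 wrist [ 520. -263.  254.] elbow [226. -66. 690.]
(85, 82, -18) err 0.0 j [-0.59  0.53  1.82  0.62  1.69  0.65] dj 0.08 wrist [ 522. -267.  248.] elbow [231. -71. 686.]
(90, 82, -18) err 0.0 j [-0.6   0.55  1.81  0.64  1.72  0.72] dj 0.08 wrist [ 523. -271.  241.] elbow [236. -76. 682.]
(95, 82, -18) err 0.0 j [-0.6   0.57  1.8   0.66  1.74  0.8 ] dj 0.08 wrist [ 524. -276.  234.] elbow [241. -81. 678.]
(100, 82, -18) err 0.0 j [-0.61  0.58  1.8   0.68  1.76  0.87] dj 0.08 wrist [ 524. -280.  227.] elbow [246. -86. 674.]
-1.4 0.1 -43.5 0.03 0.13 -0.05;0.5 1.4 -43.0 0.21 0.83 -0.46;2.6 2.4 -40.6 0.39 1.53 -0.88;4.9 3.2 -38.4 0.56 2.23 -1.30;7.3 3.8 -36.3 0.74 2.93 -1.71;9.9 4.1 -34.5 0.91 3.63 -2.13
```

Call:
{"method": "drive_tool", "body": {"targets": "-1.4 0 -20 0 0.1 0;-1.4 0 -36 0 0.1 0;-1.4 0 -43 0 0.1 0;-1 0.5 -43.3 0.1 0.4 -0.2;0.5 1.4 -43 0.2 0.8 -0.5;1.5 2 -42 0.3 1.2 -0.7;2.6 2.4 -40.6 0.4 1.5 -0.9;3.8 2.8 -39.5 0.5 1.9 -1.1;4.9 3.2 -38.4 0.6 2.2 -1.3;6 3.5 -37.3 0.65 2.6 -1.5;7.3 3.8 -36.3 0.7 2.9 -1.7;7.3 3.8 -36.3 0.7 2.9 -1.7"}}

```text
time: 7.43
position: [464.7, -29.7, 116.7]
orientation: [0.844, -0.029, -0.144, -0.516]
ft_force: [-0.0, -0.6, -2.1]
opening: 55.9
grip_force: 42.8
```

Run:
```python
from pour import *
stt()
rows([(95,82,-18),(105,82,-18),(115,82,-18),(125,82,-18)])
```

```text
7.43 pos [464.7 -29.7 116.7] j [-0.602  0.565  1.805  0.659  1.737  0.797] 
z [-0.214  0.879 -0.426] y [-0.197 -0.465 -0.863] f [-0.  -0.6 -2.1] open 55.9 grip 42.77591006888542
(95, 82, -18) err 0.0 j [-0.6   0.57  1.8   0.66  1.74  0.8 ] dj 0.0 wrist [ 524. -276.  234.] elbow [241. -81. 678.]
(105, 82, -18) err 0.0 j [-0.62  0.6   1.79  0.71  1.78  0.95] dj 0.15 wrist [ 523. -284.  220.] elbow [250. -91. 671.]
(115, 82, -18) err 0.0 j [-0.63  0.63  1.79  0.75  1.81  1.1 ] dj 0.15 wrist [ 520. -293.  206.] elbow [ 256. -100.  663.]
(125, 82, -18) err 0.0 j [-0.65  0.65  1.78  0.81  1.83  1.25] dj 0.15 wrist [ 513. -300.  193.] elbow [ 261. -110.  657.]
-0.3 0.3 -0.2 0.04 0.03 -0.01;5.0 0.6 3.4 0.39 1.43 -0.85;10.5 0.0 6.1 0.74 2.83 -1.68;15.9 -1.6 8.0 1.09 4.23 -2.52
```

Call:
{"method": "drive_tool", "body": {"targets": "1.2 0.4 0.8 0.1 0.4 -0.2;2.5 0.5 1.7 0.2 0.7 -0.4;3.7 0.6 2.5 0.3 1.1 -0.6;5 0.6 3.4 0.4 1.4 -0.85;6.8 0.4 4.3 0.5 1.9 -1.1;8.6 0.2 5.2 0.6 2.4 -1.4;10.5 0 6.1 0.75 2.8 -1.7;12.3 -0.5 6.8 0.85 3.3 -2;14 -1 7.4 1 3.8 -2.25;15.9 -1.6 8 1.1 4.2 -2.5;15.9 -1.6 8 1.1 4.2 -2.5;15.9 -1.6 8 1.1 4.2 -2.5"}}

```text
time: 8.43
position: [480.2, -31.1, 124.6]
orientation: [0.751, -0.24, -0.257, -0.559]
ft_force: [0.1, 0.1, -0.6]
opening: 56.3
grip_force: 42.8
```

Run:
```python
from pour import *
stt()
p_,d=env.snapshot("top"); q,d2=env.snapshot("scene")
cv2.imwrite("pics/pour.png",np.hstack([cv2.resize(p_[210:350,220:400],(396,308),interpolation=3),cv2.resize(q[170:310,230:410],(396,308),interpolation=3)]))
for n in ("top","scene"): print(n,[(round(r["confidence"],2),np.round(r["location"]).tolist()) for r in env.landmark_of(n,"ball0_center")[:8]])
```

```text
8.43 pos [480.2 -31.1 124.6] j [-0.648  0.65   1.785  0.805  1.828  1.244] 
z [-0.118  0.963 -0.242] y [-0.648 -0.259 -0.716] f [ 0.1  0.1 -0.6] open 56.3 grip 42.7573781524552
top [(0.47, [300.0, 268.0])]
scene []
```

View pics/pour.png

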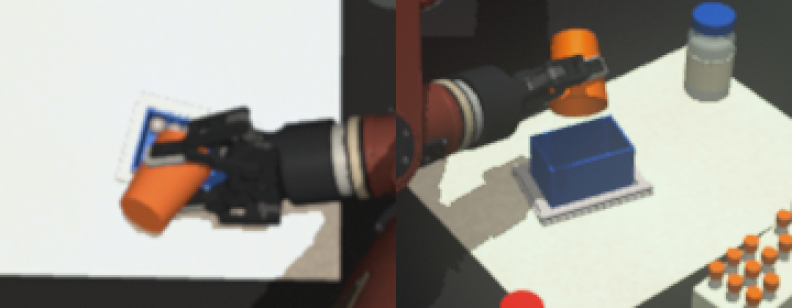

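The image shows balls in the pan and none on the sheet. The wrist force dropped by about 1.4 N, the weight of six balls, so the beaker is empty. Raising and righting it now.

Run:
```python
from pour import *
rows([(125,180,-18),(75,200,-20),(30,250,-30),(0,270,-40)])
```

```text
(125, 180, -18) err 0.0 j [-0.65  0.47  1.81  0.84  1.93  1.37] dj 0.18 wrist [ 513. -300.  291.] elbow [207. -69. 700.]
(75, 200, -20) err 0.0 j [-0.59  0.3   1.84  0.6   1.81  0.61] dj 0.76 wrist [ 515. -258.  378.] elbow [150. -16. 730.]
(30, 250, -30) err 0.0 j [-0.69  0.16  1.97  0.71  1.74 -0.23] dj 0.85 wrist [ 441. -273.  395.] elbow [101.   7. 744.]
(0, 270, -40) err 0.0 j [-0.77  0.12  2.1   0.91  1.68 -0.81] dj 0.58 wrist [ 379. -270.  360.] elbow [ 87.  13. 747.]
0.3 -0.5 98.3 -0.02 0.04 -0.03;-26.5 -1.8 101.0 -1.76 -6.97 4.13;-41.6 -7.6 118.4 -1.38 -14.91 5.65;-40.0 6.5 117.3 -2.15 -20.32 5.39
```

Call:
{"method": "drive_tool", "body": {"targets": "0 0 25 0 0 0;0 0 60 0 0 0;0 0 98 0 0 0;-26 -2 101 -1.8 -7 4.1;-26 -2 101 -1.8 -7 4.1;-26 -2 101 -1.8 -7 4.1;-26 -2 101 -1.8 -7 4.1;-26 -2 101 -1.8 -7 4.1;-26 -2 101 -1.8 -7 4.1;-42 -8 118 -1.4 -14.9 5.7;-42 -8 118 -1.4 -14.9 5.7;-42 -8 118 -1.4 -14.9 5.7"}}

```text
time: 9.63
position: [438.0, -38.8, 243.2]
orientation: [0.855, 0.209, 0.033, -0.474]
ft_force: [-0.6, 0.1, -1.7]
opening: 56.2
grip_force: 42.8
```

Run:
```python
from pour import *
stt()
rows([(30,250,-30),(0,270,-40)])
to([619.9,234.5,190],[RG])
```

```text
9.63 pos [438.  -38.8 243.2] j [-0.642  0.219  1.897  0.635  1.807  0.341] 
z [-0.141  0.825 -0.548] y [ 0.388 -0.463 -0.797] f [-0.6  0.1 -1.7] open 56.2 grip 42.79645579692442
(30, 250, -30) err 0.0 j [-0.69  0.16  1.97  0.71  1.74 -0.23] dj 0.57 wrist [ 441. -273.  395.] elbow [101.   7. 744.]
(0, 270, -40) err 0.0 j [-0.77  0.12  2.1   0.91  1.68 -0.81] dj 0.58 wrist [ 379. -270.  360.] elbow [ 87.  13. 747.]
0.5 0.4 -0.4 0.48 -5.10 1.88;2.1 14.5 -1.5 0.77 -10.45 2.35
shift [181.9 273.3 -53.2] turn [  3.01 -10.21   5.99]
```

Call:
{"method": "drive_tool", "body": {"targets": "0 0 0 0.5 -5.1 1.9;0 0 0 0.5 -5.1 1.9;0 0 0 0.5 -5.1 1.9;0 0 0 0.5 -5.1 1.9;0 0 0 0.5 -5.1 1.9;2 14 0 0.8 -10.4 2.3;2 14 0 0.8 -10.4 2.3;2 14 0 0.8 -10.4 2.3;2 14 0 0.8 -10.4 2.3;2 14 0 0.8 -10.4 2.3;20 41 0 0.8 -10.4 2.8;40 68 0 0.8 -10.4 3.3"}}

```text
time: 10.63
position: [477.7, 28.3, 241.6]
orientation: [0.651, 0.555, 0.397, -0.332]
ft_force: [0.2, -0.3, -1.6]
opening: 56.1
grip_force: 42.8
```

Run:
```python
from pour import *
stt()
p_,d=env.snapshot("top"); q,d2=env.snapshot("scene")
cv2.imwrite("pics/after.png",np.hstack([cv2.resize(p_[190:350,210:390],(396,352),interpolation=3),cv2.resize(q[150:310,230:410],(396,352),interpolation=3)]))
to([619.9,234.5,190],[RG])
to([619.9,234.5,50],[RG])
```

```text
10.63 pos [477.7  28.3 241.6] j [-0.604  0.139  2.05   0.933  1.606 -0.747] 
z [ 0.148  0.873 -0.464] y [ 0.987 -0.163  0.008] f [ 0.2 -0.3 -1.6] open 56.1 grip 42.80895708245225
shift [140.6 202.7 -53.3] turn [0.44 0.08 3.24]
shift [ 140.6  202.7 -193.3] turn [0.44 0.08 3.24]
```

View pics/after.png

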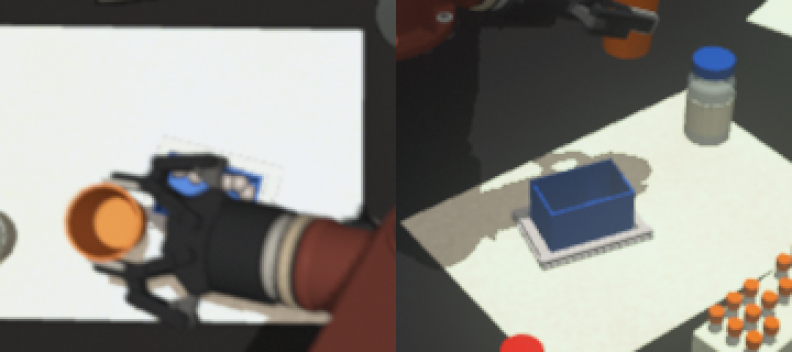

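The beaker is empty, with its bottom visible at (118,222), and there are balls in the pan at (190–245,185). Carrying it back to its place.

Call:
{"method": "drive_tool", "body": {"targets": "28 40 0 0.1 0 0.7;56 81 0 0.2 0 1.3;84 121 0 0.3 0.1 1.9;112 162 0 0.4 0.1 2.6;141 203 -10 0.4 0.1 3.2;141 203 -50 0.4 0.1 3.2;141 203 -90 0.4 0.1 3.2;141 203 -125 0.4 0.1 3.2;141 203 -155 0.4 0.1 3.2;141 203 -175 0.4 0.1 3.2;141 203 -183 0.4 0.1 3.2;141 203 -183 0.4 0.1 3.2"}}

```text
time: 11.73
position: [617.0, 232.3, 56.4]
orientation: [0.544, 0.645, 0.342, -0.413]
ft_force: [-1.3, 0.3, -1.2]
opening: 56.4
grip_force: 43.0
```

Run:
```python
from pour import *
stt()
to([619.9,234.5,50],[RG])
C=cam("top");p_,d=env.snapshot("top");T=np.load("top0.npz")
P=cloud(d,C); 
for r in env.trace("top","beaker")[:1]:
    A=P[r["region"]&(d>0)]; A=A[A[:,2]>70]; print("rim z",np.percentile(A[:,2],[10,50,90]))
    c=np.c_[A[:,:2],np.ones(len(A))]; print("slope",np.linalg.lstsq(c,A[:,2],rcond=None)[0])
```

```text
11.73 pos [617.  232.3  56.4] j [-0.131  0.771  1.606  1.051  1.454 -0.837] 
z [-0.16   0.891 -0.425] y [ 0.985  0.174 -0.007] f [-1.3  0.3 -1.2] open 56.4 grip 43.0356734956149
shift [ 2.9  2.2 -6.4] turn [ 0.05 -0.1   0.08]
rim z [73.14210553 82.27979471 87.00988774]
slope [-8.04525022e-03 -4.18979407e-02  9.61612446e+01]
```

Call:
{"method": "drive_tool", "body": {"targets": "0 0 -2 0.05 -0.1 0.1;0 0 -3 0.05 -0.1 0.1;0 0 -4 0.05 -0.1 0.1;0 0 -5 0.05 -0.1 0.1;0 0 -5.5 0.05 -0.1 0.1;0 0 -6 0.05 -0.1 0.1;0 0 -6 0.05 -0.1 0.1;0 0 -6 0.05 -0.1 0.1"}}

```text
time: 12.5
position: [618.9, 232.2, 53.0]
orientation: [0.537, 0.651, 0.346, -0.411]
ft_force: [-0.3, -0.6, -0.6]
opening: 56.2
grip_force: 43.0
```

Run:
```python
from pour import *
stt()
```

```text
12.5 pos [618.9 232.2  53. ] j [-0.131  0.782  1.598  1.051  1.456 -0.858] 
z [-0.163  0.891 -0.423] y [0.983 0.184 0.009] f [-0.3 -0.6 -0.6] open 56.2 grip 43.04107347386889
```

Call:
{"method": "drive_tool", "body": {"targets": "0 0 -1 0 0 0;0 0 -2 0 0 0;0 0 -3 0 0 0;0 0 -3 0 0 0;0 0 -3 0 0 0;0 0 -3 0 0 0"}}

```text
time: 13.0
position: [619.0, 232.2, 50.1]
orientation: [0.537, 0.651, 0.346, -0.411]
ft_force: [-0.5, -1.1, -0.1]
opening: 56.0
grip_force: 43.1
```

Run:
```python
from pour import *
stt()
```

```text
13.0 pos [619.  232.2  50.1] j [-0.131  0.787  1.596  1.052  1.455 -0.861] 
z [-0.163  0.891 -0.423] y [0.983 0.184 0.009] f [-0.5 -1.1 -0.1] open 56.0 grip 43.09636123711243
```

Almost touching, so 1.5 mm lower and then release.

Call:
{"method": "drive_tool", "body": {"targets": "0 0 -0.5 0 0 0;0 0 -1 0 0 0;0 0 -1.5 0 0 0;0 0 -1.5 0 0 0;0 0 -1.5 0 0 0"}}

```text
time: 13.42
position: [619.1, 232.2, 49.9]
orientation: [0.536, 0.65, 0.347, -0.411]
ft_force: [-1.6, -3.0, 5.7]
opening: 56.0
grip_force: 43.3
```

Call:
{"method": "drive_tool", "body": {"targets": "0 0 0 0 0 0;0 0 0 0 0 0;0 0 0 0 0 0;0 0 0 0 0 0;0 0 0 0 0 0;0 0 0 0 0 0;0 0 0 0 0 0;0 0 0 0 0 0", "fingers": 1}}

```text
time: 14.08
position: [619.0, 232.2, 48.4]
orientation: [0.537, 0.651, 0.346, -0.411]
ft_force: [-0.5, 0.4, 0.3]
opening: 85.2
grip_force: 0.0
```

Call:
{"method": "drive_tool", "body": {"targets": "3.3 -18 8.5 0 0 0;6.5 -36 17 0 0 0;11 -62 29 0 0 0;18 -98 46 0 0 0;24 -134 63 0 0 0;24 -140 100 0 0 0;24 -140 140 0 0 0;24 -140 180 0 0 0;24 -140 180 0 0 0"}}

```text
time: 14.83
position: [647.1, 90.9, 238.7]
orientation: [0.535, 0.654, 0.35, -0.405]
ft_force: [1.8, -1.2, 2.6]
opening: 85.4
grip_force: 0.0
```

Run:
```python
from pour import *
stt()
S=env.snapshot("scene"); p_,d=env.snapshot("top"); C=cam("top"); P=cloud(d,C)
for r in env.trace("top","beaker")[:1]:
    A=P[r["region"]&(d>0)]; A=A[A[:,2]>70]; print("rim",np.median(A,axis=0),np.ptp(A[:,:2],axis=0))
c=np.hstack([cv2.resize(p_[200:340,140:340],(400,280),interpolation=3),cv2.resize(S[0][180:320,270:470],(400,280),interpolation=3)])
cv2.imwrite("pics/placed.png",c)
m=(d>0)&(P[...,0]>430)&(P[...,0]<590)&(P[...,1]>-130)&(P[...,1]<50)&(P[...,2]>55)&(P[...,2]<66)
print(cv2.minAreaRect(P[m][:,:2].astype(np.float32)))
```

```text
14.83 pos [647.1  90.9 238.7] j [-0.324  0.567  1.502  0.941  1.747 -0.696] 
z [-0.155  0.891 -0.426] y [0.983 0.183 0.025] f [ 1.8 -1.2  2.6] open 85.4 grip 0.0
rim [620.13838465 248.0157434   77.58792651] [58.65607075 61.23313602]
((521.3558959960938, 7.884063720703125), (22.830236434936523, 64.63896179199219), 58.70731735229492)
```

View pics/placed.png

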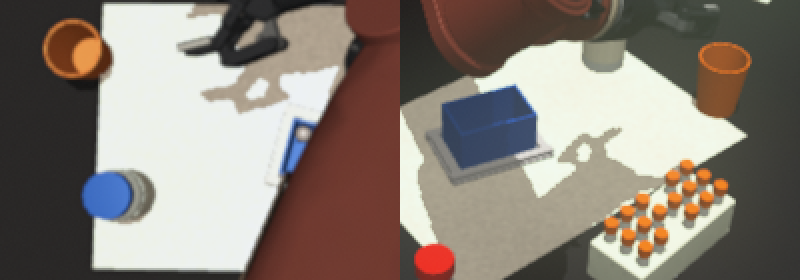

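```bash
cat > show.py <<'E'
from kin import *
a=np.radians(76); y=np.array([np.sin(a),-np.cos(a),0]); d=np.array([0,0,-1.])
RD=np.column_stack([np.cross(y,d),y,d])
sa=np.radians(77); s=np.array([np.cos(sa),np.sin(sa),0])
spot=np.array([525,-454.5,200])+36.5*s+200*s; spot[2]=200
RS=R.from_rotvec(-np.radians(25)*np.cross(s,[0,0,1.])*-1).as_matrix()@Z(sa-a)@RD
E
python3 - <<'E'
from show import *
stt()
print("spot",spot,"tool z at spot",RS[:,2])
j=env.get_state()["joints"]
for n,p,Rt in [("above",[508.5,-34.5,200],RD),("grasp",[508.5,-34.5,41],RD),("up",[508.5,-34.5,180],RD),("mid",[545,-130,215],RD),("spot",spot-8.5*RS[:,2],RS)]:
    j2,e=ik(np.array(p),Rt,j); print(n,round(e,3),np.round(j2,2),np.round(fk(j2,Q,1)[3])); j=j2
to([508.5,-34.5,200],[RD])
E
```

```text
14.98 pos [643.1  92.  229. ] j [-0.323  0.575  1.51   0.935  1.743 -0.698] 
z [-0.162  0.891 -0.425] y [0.983 0.184 0.011] f [-0.3  0.2 -0.3] open 85.6 grip 0.0
spot [ 578.20092435 -224.06147968  200.        ] tool z at spot [ 0.09506842  0.41178658 -0.90630779]
above 0.0 [-0.21  0.03  1.93 -0.    1.18  0.04] [509. -35. 479.]
grasp 0.0 [-0.21  0.28  2.01 -0.    0.86  0.04] [509. -35. 320.]
up 0.0 [-0.21  0.05  1.95 -0.    1.14  0.04] [509. -34. 459.]
mid 0.0 [-0.36  0.12  1.81 -0.    1.22 -0.12] [ 545. -130.  494.]
spot 0.0 [-0.66  0.33  1.61  0.4   1.4  -0.55] [ 551. -343.  461.]
shift [-134.6 -126.5  -29. ] turn [-10.88   0.41  -3.71]
```

Call:
{"method": "drive_tool", "body": {"targets": "-25 -25 20 -2.2 0 -0.7;-50 -50 20 -4.4 0.1 -1.5;-75 -75 10 -6.5 0.2 -2.2;-100 -100 0 -8.7 0.3 -3;-135 -127 -29 -10.9 0.4 -3.7;-135 -127 -29 -10.9 0.4 -3.7;-135 -127 -29 -10.9 0.4 -3.7;-135 -127 -29 -10.9 0.4 -3.7;-135 -127 -29 -10.9 0.4 -3.7;-135 -127 -29 -10.9 0.4 -3.7;-135 -127 -29 -10.9 0.4 -3.7;-135 -127 -29 -10.9 0.4 -3.7"}}

```text
time: 15.98
position: [506.6, -33.4, 197.5]
orientation: [0.787, 0.617, -0.001, -0.002]
ft_force: [-0.1, 0.9, 0.4]
opening: 85.4
grip_force: 0.0
```

Run:
```python
from show import *
stt()
to([508.5,-34.5,41],[RD])
p,d_=env.snapshot("wrist"); C=cam("wrist"); cv2.imwrite("pics/w2.png",p); P=cloud(d_,C)
m=(d_>0)&(P[...,2]>54)&(P[...,2]<68)&(abs(P[...,0]-508)<75)&(abs(P[...,1]+34)<75)
print(m.sum(),cv2.minAreaRect(P[m][:,:2].astype(np.float32)),np.median(P[m][:,2]))
for r in env.landmark_of("wrist","ball0_center")[:8]:
    c,w=np.round(r["location"]).astype(int); print(round(r["confidence"],2),(c,w),np.round(P[w,c]) if d_[w,c]>0 else None)
for r in env.landmark_of("wrist","pan")[:2]: print(r)
```

```text
15.98 pos [506.6 -33.4 197.5] j [-2.050e-01  2.900e-02  1.938e+00  1.000e-03  1.179e+00  3.600e-02] 
z [-0.004  0.002 -1.   ] y [ 0.971 -0.238 -0.004] f [-0.1  0.9  0.4] open 85.4 grip 0.0
shift [   1.9   -1.1 -156.5] turn [-0.02 -0.03 -0.03]
1974 ((507.4671630859375, -35.30316162109375), (96.14048767089844, 62.13307189941406), 75.91889190673828) 59.11120072850666
0.57 (np.int64(338), np.int64(200)) [529. -20.  26.]
{'location': [315.0, 220.7], 'confidence': 0.79}
```

View pics/w2.png

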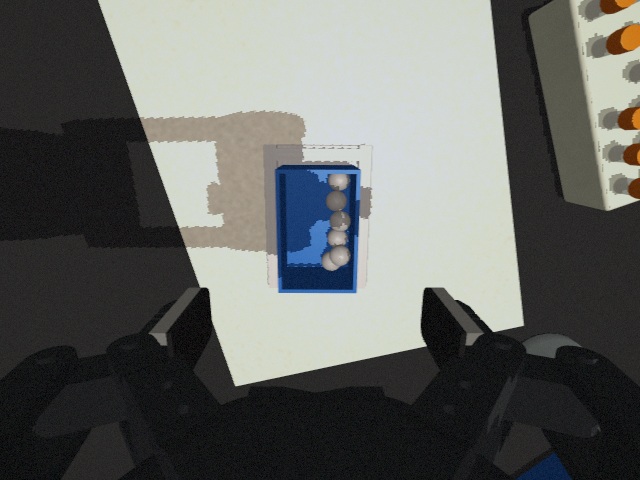

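All six balls are in the pan (column ~338, rows 182–260), and its rim measures 96×62 mm, so it is the right one. Descending to grip it.

Call:
{"method": "drive_tool", "body": {"targets": "1.4 -1.7 -40 0 0 0;1.4 -1.7 -80 0 0 0;1.4 -1.7 -115 0 0 0;1.4 -1.7 -135 0 0 0;1.4 -1.7 -148 0 0 0;1.4 -1.7 -155 0 0 0;1.4 -1.7 -155 0 0 0;1.4 -1.7 -155 0 0 0"}}

```text
time: 16.8
position: [509.6, -37.2, 44.5]
orientation: [0.788, 0.615, 0.0, 0.0]
ft_force: [0.1, -0.2, 0.3]
opening: 85.3
grip_force: 0.0
```

Call:
{"method": "drive_tool", "body": {"targets": "0 0 0 0 0 0;0 0 0 0 0 0;0 0 0 0 0 0;0 0 0 0 0 0;0 0 0 0 0 0;0 0 0 0 0 0;0 0 0 0 0 0;0 0 0 0 0 0", "fingers": 0, "force": 80}}

```text
time: 17.47
position: [510.3, -36.7, 46.2]
orientation: [0.788, 0.616, 0.001, 0.001]
ft_force: [-2.0, -0.6, 6.3]
opening: 61.4
grip_force: 88.8
```

Run:
```python
from show import *
stt()
```

```text
17.47 pos [510.3 -36.7  46.2] j [-2.090e-01  2.670e-01  2.006e+00 -1.000e-03  8.660e-01  3.600e-02] 
z [ 0.002 -0.001 -1.   ] y [ 0.97  -0.242  0.002] f [-2.  -0.6  6.3] open 61.4 grip 88.82446646690369
```

Call:
{"method": "drive_tool", "body": {"targets": "0 0 4 0 0 0;0 0 10 0 0 0;0 0 20 0 0 0;0 0 35 0 0 0;0 0 55 0 0 0;0 0 75 0 0 0;0 0 95 0 0 0;0 0 115 0 0 0;0 0 130 0 0 0;0 0 140 0 0 0;0 0 145 0 0 0;0 0 145 0 0 0"}}

```text
time: 18.47
position: [510.1, -36.6, 190.9]
orientation: [0.788, 0.616, 0.001, 0.001]
ft_force: [0.9, -0.2, -2.9]
opening: 61.0
grip_force: 87.9
```

Run:
```python
from show import *
stt()
p,d_=env.snapshot("wrist"); q,_=env.snapshot("scene")
cv2.imwrite("pics/lift.png",np.hstack([cv2.resize(p[60:420,140:500],(400,400)),cv2.resize(q[140:300,230:390],(400,400),interpolation=3)]))
to(spot-13.7*RS[:,2],[RS]); to([545,-130,230],[RD])
```

```text
18.47 pos [510.1 -36.6 190.9] j [-0.209  0.041  1.939 -0.     1.159  0.036] 
z [ 0.003 -0.001 -1.   ] y [ 0.97  -0.242  0.003] f [ 0.9 -0.2 -2.9] open 61.0 grip 87.92604088783264
shift [  68.2 -193.3   23.7] turn [ 4.05 -0.98  0.16]
shift [ 36.3 -93.6  41.3] turn [ 0.   -0.01 -0.  ]
```

View pics/lift.png

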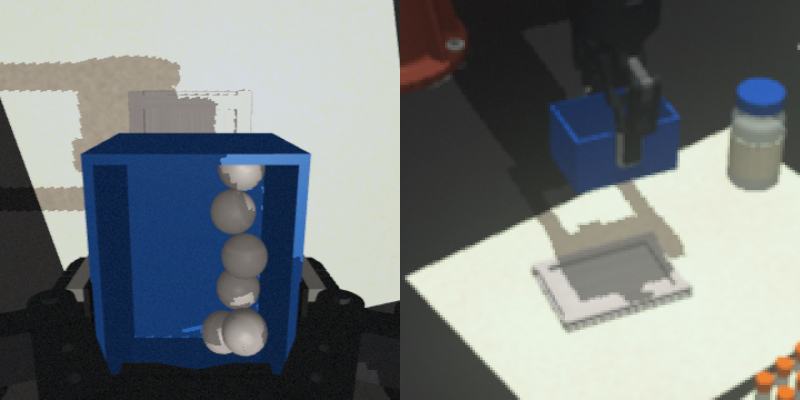

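The pan is out of the nest and level, with all six balls in it (left half, x≈215–270). Carrying it gently to the spot, tilting on the way.

Call:
{"method": "drive_tool", "body": {"targets": "2 -6 3 0 0 0;6 -16 9 0 0 0;11 -30 15 0.2 0 0;17 -48 22 0.4 -0.1 0;24 -66 28 0.7 -0.2 0;31 -86 32 1 -0.2 0;38 -106 33 1.3 -0.3 0.1;45 -126 33 1.6 -0.4 0.1;51 -144 32 1.9 -0.5 0.1;57 -161 31 2.2 -0.5 0.1;62 -176 30 2.4 -0.6 0.1;66 -186 29 2.6 -0.6 0.1"}}

```text
time: 19.57
position: [575.4, -225.9, 217.8]
orientation: [0.778, 0.613, 0.108, -0.087]
ft_force: [-0.1, -0.2, -2.3]
opening: 60.8
grip_force: 87.8
```

Run:
```python
from show import *
stt()
to(spot-13.7*RS[:,2],[RS])
```

```text
19.57 pos [ 575.4 -225.9  217.8] j [-0.605  0.279  1.633  0.265  1.343 -0.444] 
z [ 0.062  0.268 -0.961] y [ 0.972 -0.233 -0.003] f [-0.1 -0.2 -2.3] open 60.8 grip 87.81673908233643
shift [ 1.5 -3.8 -5.4] turn [ 1.46 -0.37  0.08]
```

Call:
{"method": "drive_tool", "body": {"targets": "0 -1 -1 0.2 -0.1 0;0.5 -1.5 -1.5 0.4 -0.1 0;0.5 -2 -2 0.6 -0.2 0;0.5 -2.5 -3 0.8 -0.2 0;1 -3 -3.5 1 -0.3 0;1 -3.5 -4.5 1.2 -0.3 0.1;1.5 -4 -5 1.4 -0.4 0.1;1.5 -4 -5.4 1.5 -0.4 0.1;1.5 -4 -5.4 1.5 -0.4 0.1;1.5 -4 -5.4 1.5 -0.4 0.1;1.5 -4 -5.4 1.5 -0.4 0.1;1.5 -4 -5.4 1.5 -0.4 0.1"}}

```text
time: 20.57
position: [577.0, -226.4, 213.3]
orientation: [0.762, 0.609, 0.172, -0.136]
ft_force: [-1.6, -0.1, -2.8]
opening: 60.9
grip_force: 88.0
```

Run:
```python
from show import *
stt(); to(spot-13.7*RS[:,2],[RS])
p,d=env.snapshot("scene"); C=cam("scene"); P=cloud(d,C); w,dw=env.snapshot("wrist"); t,dt=env.snapshot("top")
cv2.imwrite("pics/fin.png",np.hstack([cv2.resize(w[60:420,140:500],(400,400)),cv2.resize(p[130:370,100:340],(400,400),interpolation=3)]))
# pan walls from the scene depth
hsv=cv2.cvtColor(p,cv2.COLOR_BGR2HSV)
m=(d>0)&(hsv[...,0]>100)&(hsv[...,0]<125)&(hsv[...,1]>140)&(P[...,2]>140)&(P[...,2]<270)&(np.hypot(P[...,0]-578,P[...,1]+224)<100)
A=P[m]; print(len(A),np.round(np.percentile(A,[1,50,99],axis=0)))
st=env.get_state(); M=R.from_quat(st["orientation"]).as_matrix()
L=(A-np.array(st["position"]))@M; print("tool-frame extents",np.round(np.percentile(L,[1,99],axis=0)))
for n in ("scene","top"):
    for r in env.landmark_of(n,"pan_mid")[:3]: 
        Cn=cam(n); X=Cn[1].T@(spot-Cn[2]); print(n,r,[Cn[0][0,2]-Cn[0][0,0]*X[0]/X[2],Cn[0][1,2]+Cn[0][1,1]*X[1]/X[2]])
```

```text
20.57 pos [ 577.  -226.4  213.3] j [-0.665  0.328  1.613  0.403  1.412 -0.551] 
z [ 0.097  0.416 -0.904] y [ 0.975 -0.221  0.003] f [-1.6 -0.1 -2.8] open 60.9 grip 87.97842979431152
shift [-0.1 -3.3 -0.9] turn [-0.04  0.04 -0.04]
861 [[ 540. -276.  174.]
 [ 558. -222.  207.]
 [ 613. -171.  247.]]
tool-frame extents [[-45. -31. -15.]
 [ 49.  34.  39.]]
scene {'location': [180.5, 257.5], 'confidence': 0.97} [np.float64(258.53109562383935), np.float64(235.71831030947686)]
scene {'location': [263.0, 235.9], 'confidence': 0.83} [np.float64(258.53109562383935), np.float64(235.71831030947686)]
scene {'location': [205.7, 385.8], 'confidence': 0.6} [np.float64(258.53109562383935), np.float64(235.71831030947686)]
top {'location': [486.7, 187.0], 'confidence': 0.93} [np.float64(402.35649300095974), np.float64(239.01514933477873)]
top {'location': [399.3, 240.3], 'confidence': 0.92} [np.float64(402.35649300095974), np.float64(239.01514933477873)]
```

View pics/fin.png

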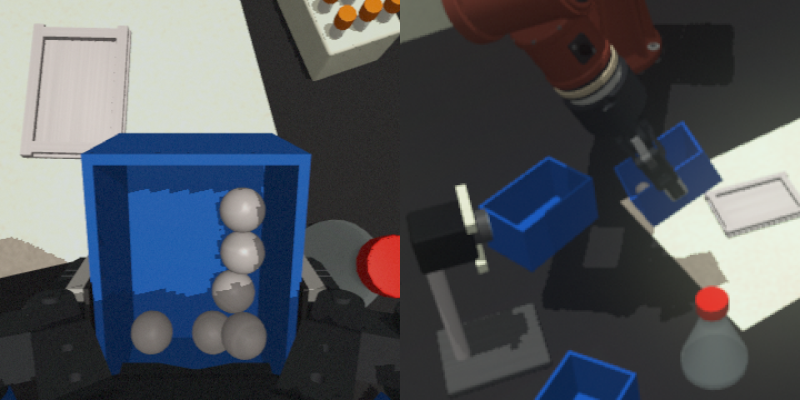

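The final picture shows the pan tilted towards the lens at the spot with all six balls in it (x≈135–265). The detected middle agrees to about 5 pixels. A small trim and a second to settle, then I hand it in.

Call:
{"method": "drive_tool", "body": {"targets": "0 -1 0 0 0 0;0 -2 0 0 0 0;0 -3 0 0 0 0;0 -3 0 0 0 0;0 -3 0 0 0 0;0 -3 0 0 0 0;0 -3 0 0 0 0;0 -3 0 0 0 0;0 -3 0 0 0 0;0 -3 0 0 0 0;0 -3 0 0 0 0;0 -3 0 0 0 0"}}

```text
time: 21.82
position: [576.9, -229.5, 213.1]
orientation: [0.762, 0.609, 0.172, -0.136]
ft_force: [0.0, 0.8, -2.3]
opening: 60.7
grip_force: 88.0
```

Call:
{"method": "drive_tool", "body": {"targets": "0 0 0 0 0 0;0 0 0 0 0 0;0 0 0 0 0 0;0 0 0 0 0 0;0 0 0 0 0 0;0 0 0 0 0 0;0 0 0 0 0 0;0 0 0 0 0 0;0 0 0 0 0 0;0 0 0 0 0 0;0 0 0 0 0 0;0 0 0 0 0 0"}}

```text
time: 22.82
position: [576.9, -229.5, 213.1]
orientation: [0.762, 0.609, 0.172, -0.136]
ft_force: [0.4, -0.1, -2.6]
opening: 61.0
grip_force: 88.0
```

Run:
```python
from show import *
stt(); print(env.sign_off())
```

```text
22.82 pos [ 576.9 -229.5  213.1] j [-0.669  0.331  1.609  0.402  1.414 -0.553] 
z [ 0.097  0.416 -0.904] y [ 0.975 -0.221  0.002] f [ 0.4 -0.1 -2.6] open 61.0 grip 87.97751426696777
the job is handed in; nothing more can be done
None
```

I handed the job in at 22.8 s: the six balls are in the pan, the empty beaker stands upright on the bench, and the pan is held still at the spot, tilted about 25° towards the lens; sign-off returned no verdict.

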